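# Put the check weights away after testing the gold balance

## Robot

A 6-joint arm with a two-finger parallel gripper is mounted at the origin on a cart in front of the work surface, level with it; the furniture and walls round the work are solid. World frame = base frame: x ahead of the robot, y to its left, z up, the work surface at z = 0. Lengths are in mm, angles in rad, forces in N, time in s.
With the tool pointing down it reaches from about 350 to 775 mm from the base axis. Payload 5.5 kg.
Tool frame: the origin (TCP) lies on the centre line of the jaws, within the pads' length; the fingertips stand 19 mm ahead of it and the grasp point (between the pads) is the TCP; z points along the fingers, y is the direction in which the jaws open and shut (so a half turn about z gives the same grasp; the last joint's range is limited). The gripper opens to 85 mm and grips with 20 to 120 N. Pads are 22 mm wide; open, the fingers measure 114 mm over their backs; the gripper's body (76 mm by 85 mm) begins 54 mm behind the grasp point. The pads swing forward as they close: fully open they stand 13 mm farther back than shut.
Start: joints at [-1.421, 0.313, 0.046, 1.304, 0, 1.431], TCP at [164.307, -551.065, 250.323] pointing down, gripper open.
Joint ranges: [-2.76, 2.76], [-0.86, 1.69], [-1.03, 1.26], [-2.2, 2.34], [-1.47, 1.5], [-3.14, 3.14]. Speed limits (rad/s): [2.57, 2.57, 3.14, 3.14, 3.14, 3.14].

## Interface

Orientations are given as a unit quaternion [x, y, z, w].
In Python, from rig import env gives the robot as it stands.
- The arm moves only by the shell command python3 -m pendant 'ROWS' [FORCE]. ROWS is JSON, a list of rows, each a list of 7 numbers: the shift along the tool's x, y, z in mm, then the turn, a rotation vector about the tool's x, y, z in rad, then the finger opening in mm, from 0 to 85.4. In form: [[x, y, z, rx, ry, rz, claw], ...]. A call has exactly 5 rows; each row is the pose to reach, as a shift and turn from the pose commanded when the call began, along the tool's axes at that moment; what a row does not reach only later rows make up. A row lasts 1/10 s, in which the tool goes at most 50 mm and 8.59 degrees, less where a joint would pass 70% of its speed; a pose out of reach is approached as far as the arm can. A call with a gripper value outside its range is refused whole. The fingers move at their own pace and stop on an object; FORCE is the grip in N (left out, the last holds). Time passes only in rows, so rows that repeat a pose let the fingers close, or fill a call up. It gives the time, the measured TCP pose, the force and the opening at its end, in the units of the state.
- env.get_obs(): the state, without advancing time (a new reading comes with each control period).
- env.get_image(name): name is "scene" or "side" or "wrist"; returns a dict with "pixels" (400x640x3 uint8, blue, green, red), "range_z" (400x640 float32, mm along the optical axis (not along the pixel's ray), 0 where there is no reading), "mtx" (3x3 intrinsics, pixels), "R" (3x3) and "t" (3): a world point X has camera coordinates R X + t. Camera axes: x right, y down, z forward; pixel columns grow to the right and rows downward; lengths in mm; the calibration is good to about 2 mm. A picture is of the moment at which its call begins.
- env.hand_in(): hands the job in, once; it reports no verdict.
Trained networks look in the newest picture that a camera, given by its name, has taken for a name from the list of things; names that differ only in an ending like _2 or _b are one class to them, and where a whole thing is asked for, a point or a joint stands for the part that bears it (a point fixed in the world has none). Each returns a list of dicts, best first, with "score" (0 to 1); they miss things now and then, are a little off and sometimes report something else, mostly with a low value. They report only what shows in the picture. A call takes as long as a camera call. They do not tell look-alikes from the thing itself.
- env.silhouettes(label, camera): "region" (400x640 bool, what is visible of it) and "location" ([row, column] in pixels, amid what is visible of it).
- env.pinpoint(label, camera): "location" ([row, column] in pixels: a listed point, or the origin of a listed thing).
The state is a dict: "clock": time; "qpos": joint angles; "joint_velocities": joint speeds; "tau": joint torques, N m; "eef_pos": TCP position; "eef_rot": TCP orientation; "wrist_force": force on the tool from outside, world axes, zero at the start; "wrist_torque": the same for the moment, N m; "finger_gap": opening from 0.0 (shut) to 1.0 (fully open).
Only numpy, scipy, OpenCV 4.12 (cv2) and the standard library are available. Lean on these libraries where they do the work, as an engineer would, in place of code of your own. Each camera call takes 0.05 s, during which the arm holds its last target.

## Task

The balance has been tested and its four brass check weights are still stacked on the pan. Put each weight away in the turned wooden cup made for its size, lying flat on the floor of the recess, with all four cups standing on the bench. Set the weights down, do not drop them, and do not press hard on the balance.

Things in the scene. Friction and masses are not known exactly. Their poses are not given: they have to be found in the camera images.
- balance: electronic balance, white and grey, 150 (x) x 108 (y) x 46 mm high, fixed; origin under its centre, its display and keys on its -x side; +z up. Its round steel pan, 91 mm across, is centred 22 mm along +x from the origin and its upper face is 46 mm above the origin. At the start the four weights stand on the pan in one stack, largest at the bottom, smallest on top, centred to within a few mm.
- weight_500_center (a point): largest of the four plain brass weights: a solid upright cylinder 56 mm in diameter and 24 mm high, about 500 g; the point is at its centre, half-way up; z is its axis, up at the start
- weight_200_center (a point): second largest of the four plain brass weights: a solid upright cylinder 40 mm in diameter and 19 mm high, about 200 g; the point is at its centre, half-way up; z is its axis, up at the start
- weight_100_center (a point): second smallest of the four plain brass weights: a solid upright cylinder 28 mm in diameter and 20 mm high, about 100 g; the point is at its centre, half-way up; z is its axis, up at the start
- weight_50_center (a point): smallest of the four plain brass weights: a solid upright cylinder 18 mm in diameter and 24 mm high, about 50 g; the point is at its centre, half-way up; z is its axis, up at the start
- cup_500_seat (a point): largest of four loose dark turned-wood cups, 82 mm outside diameter and 12 mm high, standing on the bench: it has a round recess 6 mm deep with sloping sides, 62 mm across at its floor and 72 mm at its mouth, made for the 56 mm weight; the point is the centre of the recess floor (6 mm above the bench, 6 mm below the rim); z up
- cup_200_seat (a point): second largest of four loose dark turned-wood cups, 66 mm outside diameter and 12 mm high, standing on the bench: it has a round recess 6 mm deep with sloping sides, 46 mm across at its floor and 56 mm at its mouth, made for the 40 mm weight; the point is the centre of the recess floor (6 mm above the bench, 6 mm below the rim); z up
- cup_100_seat (a point): second smallest of four loose dark turned-wood cups, 54 mm outside diameter and 12 mm high, standing on the bench: it has a round recess 6 mm deep with sloping sides, 34 mm across at its floor and 44 mm at its mouth, made for the 28 mm weight; the point is the centre of the recess floor (6 mm above the bench, 6 mm below the rim); z up
- cup_50_seat (a point): smallest of four loose dark turned-wood cups, 44 mm outside diameter and 12 mm high, standing on the bench: it has a round recess 6 mm deep with sloping sides, 24 mm across at its floor and 34 mm at its mouth, made for the 18 mm weight; the point is the centre of the recess floor (6 mm above the bench, 6 mm below the rim); z up
Mind the look-alikes: they are no part of the job. What is shaped like the part that bears weight_200_center but green is not meant.

How it is judged:
By the outcome, as a careful person would: the job done as asked, in the order asked, and still so for the second after the job is handed in, with the robot touching nothing.
It also fails if it takes over 109 s, if anything falls off the work surface, if the arm or the gripper's body presses on something with over 40 N, if the wrist force passes 120 N, or if a joint passes its speed limit or range.

## Working session

There is one attempt and no reset: what is moved stays moved. The work goes in short steps, Python scripts to look and compute and a shell command to move; the robot and the scene stay as the last step left them, time stands still between calls to the robot, and variables do not carry over. Pictures are saved under pics/ and viewed, and the job is handed in when it is done.

```bash
ls; mkdir -p pics
cat > h.py <<'E'
from rig import env
import numpy as np, cv2
def world(im,r,c,z=None,zw=None):
    K=im["mtx"];d=np.linalg.inv(K)@np.array([c,r,1.0])
    R=im["R"];t=im["t"]
    o=-R.T@t; v=R.T@d
    if zw is not None:
        return o+v*(zw-o[2])/v[2]
    return o+v*z
E
python3 - <<'E'
from h import *
s=env.get_obs();print({k:np.round(v,3) for k,v in s.items()})
for n in ["scene","side"]:
    im=env.get_image(n);cv2.imwrite(f"pics/{n}0.png",im["pixels"])
    for l in ["weight_500_center","weight_200_center","weight_100_center","weight_50_center","cup_500_seat","cup_200_seat","cup_100_seat","cup_50_seat","balance"]:
        for d in env.pinpoint(l,n)[:3]:
            r,c=d["location"];print(n,l,round(d["score"],2),int(r),int(c),np.round(world(im,r,c,zw=6 if 'cup' in l else 60)))
E
```

```text
pics
{'clock': np.float64(0.0), 'qpos': array([-1.421,  0.314,  0.045,  1.304, -0.   ,  1.431]), 'joint_velocities': array([ 0.   ,  0.   , -0.001, -0.   , -0.001, -0.   ]), 'tau': array([ 0.0000e+00, -4.8063e+01,  2.9853e+01,  1.9000e-02, -0.0000e+00,
        0.0000e+00]), 'eef_pos': array([ 164.258, -550.561,  249.392]), 'eef_rot': array([ 0.99 ,  0.144, -0.   , -0.001]), 'wrist_force': array([ 1.048,  0.055, -0.202]), 'wrist_torque': array([ 0.008, -0.025, -0.015]), 'finger_gap': np.float64(1.001)}
scene weight_500_center 0.68 292 299 [441. 322.  60.]
scene weight_500_center 0.36 274 299 [470. 303.  60.]
scene weight_200_center 0.74 263 254 [532. 352.  60.]
scene weight_100_center 0.57 274 298 [470. 304.  60.]
scene weight_50_center 0.55 266 294 [487. 300.  60.]
scene weight_50_center 0.21 257 365 [430. 193.  60.]
scene cup_500_seat 0.9 210 326 [588. 161.   6.]
scene cup_200_seat 0.88 258 364 [456. 172.   6.]
scene cup_100_seat 0.76 183 372 [588.  45.   6.]
scene cup_50_seat 0.91 220 408 [472.  48.   6.]
scene balance 0.56 319 308 [394. 338.  60.]
side weight_500_center 0.41 235 343 [443. 307.  60.]
side weight_200_center 0.69 195 305 [565. 147.  60.]
side weight_200_center 0.57 221 299 [546. 270.  60.]
side weight_200_center 0.48 229 341 [451. 287.  60.]
side weight_100_center 0.46 222 344 [451. 256.  60.]
side weight_50_center 0.53 211 343 [459. 212.  60.]
side cup_500_seat 0.95 216 300 [576. 159.   6.]
side cup_200_seat 0.61 227 345 [456. 192.   6.]
side cup_100_seat 0.66 193 309 [585.  31.   6.]
side cup_50_seat 0.6 199 349 [468.  50.   6.]
```

View pics/scene0.png

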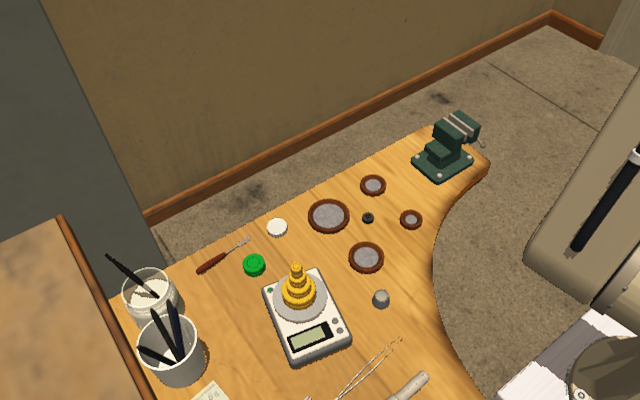

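View pics/side0.png

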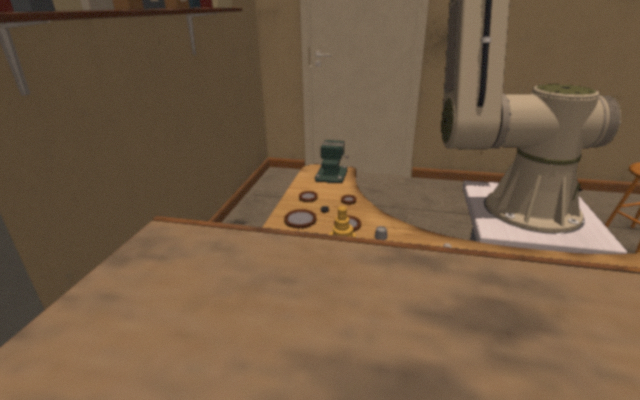

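The scene view shows the stack at about (row 285, col 298) on the balance. The four dark cups are at (215,329), (257,366), (185,373) and (219,411). Possible confusions are the green disc (265,254), white lid (227,277), dark knob (217,368) and grey weight (298,381). I want the brass stack.

Run:
```python
from h import *
im=env.get_image("scene");p=im["pixels"]
def cloud(im):
    Z=im["range_z"];v,u=np.mgrid[:400,:640]
    K=im["mtx"];C=np.stack([(u-K[0,2])/K[0,0]*Z,(v-K[1,2])/K[1,1]*Z,Z],-1)
    return (C-im["t"])@im["R"]
W=cloud(im)
for n,(r,c) in dict(w50=(266,295),pan=(305,285),disp=(337,308),cab=(300,40),cab2=(225,55),cabedge=(300,80),jar=(280,148),cup=(340,170),green=(263,254),white=(227,277),vise=(130,450),grey=(294,381),bench=(240,300)).items(): print(n,np.round(W[r,c]))
print(im["R"].T@-im["t"])
# brass pixels
hsv=cv2.cvtColor(p,cv2.COLOR_BGR2HSV)
m=(abs(hsv[...,0].astype(int)-23)<6)&(hsv[...,1]>200)&(W[...,2]>40)&(W[...,1]>200)&(W[...,0]<560)
q=W[m];
for a,b in [(66,73),(85,92),(104,112),(128,137)]:
    s=q[(q[:,2]>a)&(q[:,2]<b)];print(a,len(s),s.mean(0).round(1) if len(s) else 0, s.min(0).round() if len(s) else 0,s.max(0).round() if len(s) else 0)
print(np.histogram(q[:,2],range(40,145,3)))
print(im["mtx"])
cv2.imwrite("pics/c1.png",cv2.resize(p[160:380,230:450],None,fx=2.7,fy=2.7,interpolation=cv2.INTER_CUBIC))
```

```text
w50 [446. 322. 134.]
pan [443. 350.  47.]
disp [ 90. 515. 775.]
cab [538. 630. 231.]
cab2 [644. 579. 230.]
cabedge [508. 590. 231.]
jar [614. 510.  54.]
cup [487. 526.  67.]
green [558. 343.  20.]
white [605. 265.  16.]
vise [ 544. -113.  100.]
grey [374. 202.  24.]
bench [561. 243.   3.]
[ 89.64451535 515.45718671 774.64523271]
66 183 [433.7 327.3  70.1] [417. 297.  66.] [469. 349.  73.]
85 109 [436.3 325.3  89.2] [424. 303.  85.] [459. 340.  92.]
104 81 [440.1 323.5 108.5] [431. 308. 104.] [455. 334. 112.]
128 61 [443.4 322.1 132.7] [437. 314. 128.] [452. 329. 137.]
(array([  0,   0,   1,  20,  21,  32,  26,  13,  35,  63, 105,  15,  24,
        15,  14,  22,  72,  24,  18,  16,   5,  14,  32,  37,   6,  10,
        15,   5,   7,   6,  25,  29,   2,   0]), array([ 40,  43,  46,  49,  52,  55,  58,  61,  64,  67,  70,  73,  76,
        79,  82,  85,  88,  91,  94,  97, 100, 103, 106, 109, 112, 115,
       118, 121, 124, 127, 130, 133, 136, 139, 142]))
[[496.30999839   0.         328.23059921]
 [  0.         496.30999839 200.90447635]
 [  0.           0.           1.        ]]
```

View pics/c1.png

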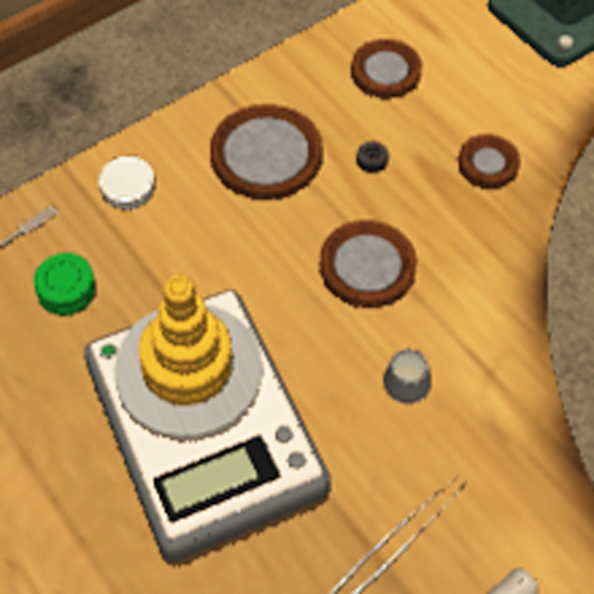

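```bash
python3 -m pendant '[[34,-26,0,0,0,-0.14,85],[68,-52,0,0,0,-0.28,85],[102,-78,0,0,0,-0.42,85],[136,-104,0,0,0,-0.56,85],[170,-130,0,0,0,-0.7,85]]' 40
```

```text
clock: 1.55
eef_pos: [290.8, -376.5, 250.4]
eef_rot: [0.879, 0.477, 0.0, 0.0]
wrist_force: [0.5, 0.1, 0.7]
finger_gap: 0.997
```

```bash
python3 -m pendant '[[48,0,0,0,0,-0.12,85],[96,0,0,0,0,-0.24,85],[144,0,0,0,0,-0.36,85],[192,0,0,0,0,-0.48,85],[240,0,0,0,0,-0.582,85]]'
```

```text
clock: 2.05
eef_pos: [422.6, -175.6, 250.7]
eef_rot: [0.705, 0.709, 0.0, 0.001]
wrist_force: [0.7, -0.4, -0.5]
finger_gap: 0.993
```

```bash
python3 -m pendant '[[48,16,-10,0,0,0,85],[96,32,-20,0,0,0,85],[144,48,-30,0,0,0,85],[192,64,-40,0,0,0,85],[240,80,-50,0,0,0,85]]'
python3 - <<'E'
from h import *
im=env.get_image("wrist");cv2.imwrite("pics/w0.png",im["pixels"])
o=env.get_obs();print(o["eef_pos"],o["eef_rot"],o["qpos"],-im["R"].T@im["t"],im["R"])
for l in ["cup_500_seat","cup_200_seat","cup_100_seat","cup_50_seat"]:
    for d in env.pinpoint(l,"wrist")[:2]:
        r,c=d["location"];print(l,round(d["score"],2),int(r),int(c),np.round(world(im,r,c,zw=6),1))
E
```

```text
clock: 2.55
eef_pos: [499.5, 57.5, 299.5]
eef_rot: [0.707, 0.707, 0.0, 0.0]
wrist_force: [0.8, -1.3, -0.2]
finger_gap: 0.997
[501.56456119  63.74328688 300.79089559] [7.04567131e-01 7.09630187e-01 3.18453318e-03 1.25032565e-04] [-0.03502234  0.16363742 -0.02527557  1.37737334  0.00450419  1.52862385] [499.67469133 133.78535992 424.61869005] [[ 0.99999397  0.00303021  0.00169891]
 [ 0.00238226 -0.95408893  0.29951402]
 [ 0.0025285  -0.29950816 -0.95409039]]
cup_500_seat 0.71 85 369 [573.6 165.8   6. ]
cup_200_seat 0.72 85 285 [455.2 165.9   6. ]
cup_100_seat 0.67 168 369 [580.4  48.1   6. ]
cup_50_seat 0.62 169 295 [467.4  46.7   6. ]
```

View pics/w0.png

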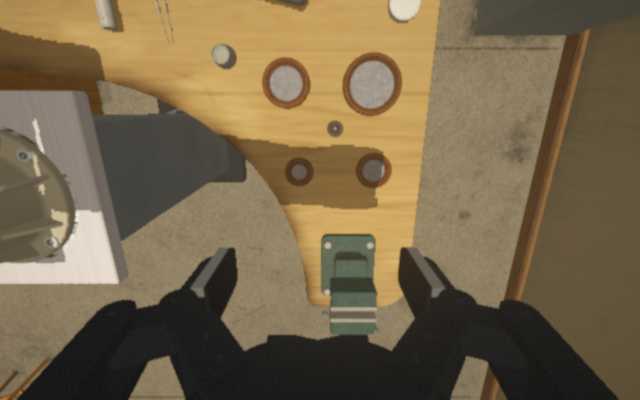

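```bash
cat >> h.py <<'E'
from scipy.optimize import least_squares
G={500:(588,161,31,41),200:(456,172,23,33),100:(588,45,17,27),50:(472,48,12,22)}
def cup(im,g,z=12,half=None):
    """rim annulus (dark brown) outer fit on z=12 plane -> centre, radius"""
    hsv=cv2.cvtColor(im["pixels"],cv2.COLOR_BGR2HSV)
    return hsv
def rect(im,cx,cy,z,half=60,s=4):
    n=int(2*half*s); K=im["mtx"];R=im["R"];t=im["t"]
    xs=cx-half+np.arange(n)/s; ys=cy-half+np.arange(n)/s
    X,Y=np.meshgrid(xs,ys); P=np.stack([X,Y,np.full_like(X,z)],-1)@R.T+t
    u=P[...,0]/P[...,2]*K[0,0]+K[0,2]; v=P[...,1]/P[...,2]*K[1,1]+K[1,2]
    return cv2.remap(im["pixels"],u.astype(np.float32),v.astype(np.float32),cv2.INTER_LINEAR),xs,ys
E
python3 - <<'E'
from h import *
tiles=[]
for n in ["wrist","scene"]:
    im=env.get_image(n);o=env.get_obs();print(n,o["eef_pos"].round(1),(-im["R"].T@im["t"]).round(1))
    row=[]
    for k,g in G.items():
        q,xs,ys=rect(im,g[0],g[1],12,48,2)
        lab=cv2.cvtColor(q,cv2.COLOR_BGR2HSV)
        cv2.drawMarker(q,(96,96),(0,255,0),0,10);row.append(q)
    tiles.append(np.hstack(row))
cv2.imwrite("pics/t0.png",np.vstack(tiles))
E
```

```text
wrist [498.7  54.9 298.4] [499.2 131.9 423.7]
scene [498.7  54.4 298.4] [ 89.6 515.5 774.6]
```

View pics/t0.png

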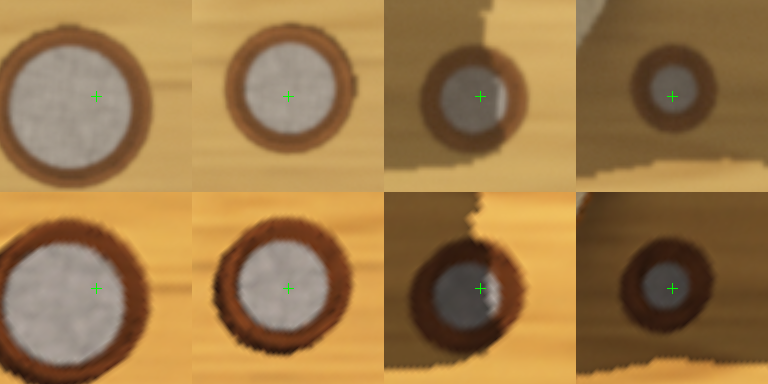

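```bash
python3 -m pendant '[[0,0,0,0,0,0,85],[0,0,0,0,0,0,85],[0,0,0,0,0,0,85],[0,0,0,0,0,0,85],[0,0,0,0,0,0,85]]'
python3 - <<'E'
from h import *
for i in range(4):
    o=env.get_obs();im=env.get_image("wrist");print(o["eef_pos"].round(1),o["qpos"].round(4),(-im["R"].T@im["t"]).round(1))
E
```

```text
clock: 3.4
eef_pos: [499.1, 55.2, 298.7]
eef_rot: [0.707, 0.707, -0.0, 0.0]
wrist_force: [0.7, 0.1, -1.1]
finger_gap: 0.996
[499.1  55.2 298.7] [-4.9800e-02  1.6120e-01 -3.3200e-02  1.3764e+00 -1.0000e-04  1.5205e+00] [499.5 131.4 424. ]
[499.1  55.3 298.7] [-4.9600e-02  1.6120e-01 -3.3100e-02  1.3764e+00 -1.0000e-04  1.5205e+00] [499.5 131.5 424. ]
[499.1  55.4 298.8] [-4.9400e-02  1.6120e-01 -3.3100e-02  1.3764e+00 -1.0000e-04  1.5205e+00] [499.5 131.6 423.9]
[499.1  55.5 298.8] [-4.9300e-02  1.6130e-01 -3.3100e-02  1.3764e+00 -1.0000e-04  1.5205e+00] [499.5 131.7 423.9]
```

```bash
cat >> h.py <<'E'
def felt(im,k,z=6,draw=None):
    """grey felt disc: pixels low saturation, projected on z=6"""
    g=G[k]; q,xs,ys=rect(im,g[0],g[1],z,60,4)
    hsv=cv2.cvtColor(q,cv2.COLOR_BGR2HSV)
    m=((hsv[...,1]<75)).astype(np.uint8)
    m=cv2.morphologyEx(m,cv2.MORPH_OPEN,np.ones((9,9)));m=cv2.morphologyEx(m,cv2.MORPH_CLOSE,np.ones((21,21)))
    n,l,st,ce=cv2.connectedComponentsWithStats(m)
    best=[(abs(st[i,4]/16-np.pi*g[2]**2),i) for i in range(1,n)]
    if not best: return None
    i=min(best)[1]
    cs,_=cv2.findContours((l==i).astype(np.uint8),cv2.RETR_EXTERNAL,cv2.CHAIN_APPROX_NONE)
    (x,y),r=cv2.minEnclosingCircle(cs[0])
    return g[0]-60+np.array([ce[i][0]])/4, g[1]-60+ce[i][1]/4, np.sqrt(st[i,4]/16/np.pi),st[i,2:4]/4
E
python3 - <<'E'
from h import *
for n in ["wrist","scene"]:
    im=env.get_image(n)
    for k in G: print(n,k,felt(im,k))
E
python3 -m pendant '[[40,-10,-10,0,0,0,85],[80,-20,-20,0,0,0,85],[120,-30,-30,0,0,0,85],[160,-40,-40,0,0,0,85],[190,-50,-50,0,0,0,85]]';python3 -m pendant '[[0,0,0,0,0,0,85],[0,0,0,0,0,0,85],[0,0,0,0,0,0,85],[0,0,0,0,0,0,85],[0,0,0,0,0,0,85]]'
python3 - <<'E'
from h import *
im=env.get_image("wrist");cv2.imwrite("pics/w1.png",im["pixels"]);print(env.get_obs()["eef_pos"])
for k in G: print(k,felt(im,k))
E
```

```text
wrist 500 (array([575.87998531]), np.float64(166.98195216615966), np.float64(30.793912471613588), array([61.5 , 61.75]))
wrist 200 (array([456.18764093]), np.float64(168.52878858564654), np.float64(22.621293746738193), array([45.25, 45.  ]))
wrist 100 (array([586.19761362]), np.float64(45.4942207894323), np.float64(15.906494610074862), array([32.25, 31.25]))
wrist 50 (array([472.29185931]), np.float64(43.192536327608984), np.float64(10.9763514849227), array([21.75, 21.75]))
scene 500 (array([575.31417938]), np.float64(166.26180101670298), np.float64(30.5190844507096), array([61.  , 60.75]))
scene 200 (array([456.09381987]), np.float64(168.051416075001), np.float64(22.520371234289435), array([45.25, 44.5 ]))
scene 100 (array([585.05616583]), np.float64(45.105390865999546), np.float64(16.260874625286846), array([32.75, 32.5 ]))
scene 50 (array([471.68649859]), np.float64(43.10807414388941), np.float64(11.253779185916867), array([22.25, 22.25]))
clock: 4.2
eef_pos: [448.2, 247.5, 349.2]
eef_rot: [0.706, 0.708, 0.0, -0.0]
wrist_force: [1.1, -0.4, -0.5]
finger_gap: 0.996
clock: 4.7
eef_pos: [449.2, 244.4, 348.4]
eef_rot: [0.707, 0.707, -0.0, -0.0]
wrist_force: [-0.4, 0.8, 0.5]
finger_gap: 0.996
[449.21392985 244.51831466 348.46174474]
500 (array([576.60213077]), np.float64(166.17161003560068), np.float64(30.731181850677668), array([61.5, 61.5]))
200 (array([456.84620151]), np.float64(167.52501342586856), np.float64(21.944998597133445), array([43.5 , 44.25]))
100 (array([586.87722709]), np.float64(44.57747101244344), np.float64(16.774562271083887), array([34.25, 33.75]))
50 (array([472.70922091]), np.float64(42.318039624608964), np.float64(11.55642209431564), array([23.  , 22.75]))
```

View pics/w1.png

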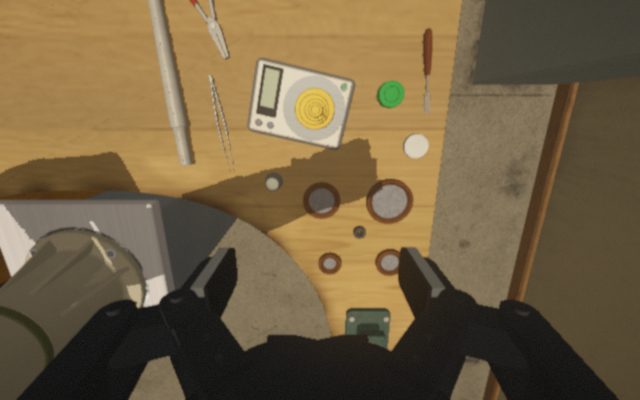

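Run:
```python
from h import *
T=[]
im=env.get_image("wrist");im2=env.get_image("scene")
for I in (im,im2):
    row=[]
    for z,r in [(133,9),(109,14),(89,20),(70,28)]:
        q,xs,ys=rect(I,444,320,z,32,3)
        cv2.circle(q,(96,96),int(r*3),(255,0,0),1);cv2.drawMarker(q,(96,96),(0,255,0),0,8);row.append(q)
    T.append(np.hstack(row))
cv2.imwrite("pics/s0.png",np.vstack(T))
```

```text
(no output)
```

View pics/s0.png

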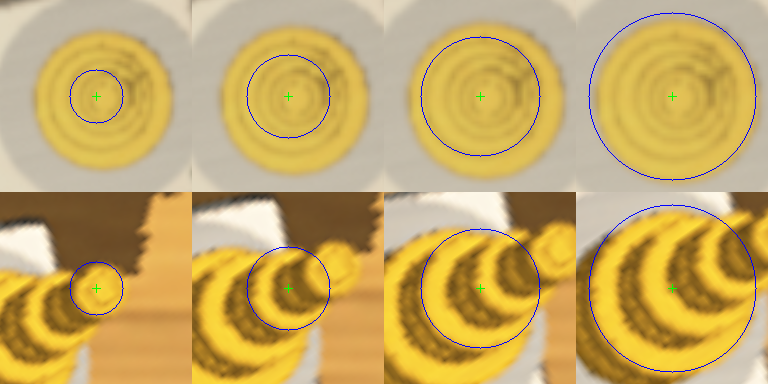

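```bash
python3 -m pendant '[[16,-1,34,0,0,0,36],[32,-2,68,0,0,0,36],[48,-3,102,0,0,0,36],[64,-4,136,0,0,0,36],[76,-5,160,0,0,0,36]]';python3 -m pendant '[[0,0,0,0,0,0,36],[0,0,0,0,0,0,36],[0,0,0,0,0,0,36],[0,0,0,0,0,0,36],[0,0,0,0,0,0,36]]'
python3 - <<'E'
from h import *
im=env.get_image("wrist");cv2.imwrite("pics/w2.png",im["pixels"]);o=env.get_obs();print(o["eef_pos"],o["finger_gap"]*85.4)
Z=im["range_z"];v,u=np.mgrid[:400,:640];K=im["mtx"]
W=(np.stack([(u-K[0,2])/K[0,0]*Z,(v-K[1,2])/K[1,1]*Z,Z],-1)-im["t"])@im["R"]
np.save("W.npy",W)
m=(Z>0)&(Z<190)&(v>150)
P=W[m];print(len(P)); i=np.argsort(P[:,2])[:400]; print(P[i[::20]].round(1))
E
```

```text
clock: 5.35
eef_pos: [443.0, 321.5, 186.3]
eef_rot: [0.707, 0.707, -0.001, -0.0]
wrist_force: [0.5, -0.3, -0.7]
finger_gap: 0.423
clock: 5.85
eef_pos: [444.7, 321.3, 190.1]
eef_rot: [0.707, 0.707, 0.001, 0.0]
wrist_force: [0.2, 0.2, -0.2]
finger_gap: 0.423
[444.50784666 321.25462953 189.87467265] 36.12964095816153
43970
[[463.7 314.9 173. ]
 [463.5 313.  175.3]
 [463.5 325.1 176.7]
 [466.4 331.7 177.7]
 [421.5 331.9 178.3]
 [427.5 314.6 178.9]
 [463.6 326.5 179.4]
 [427.6 331.5 179.9]
 [418.4 327.5 180.2]
 [464.9 331.9 180.8]
 [474.6 328.  181.1]
 [463.4 312.4 181.4]
 [475.  327.8 181.8]
 [423.7 331.5 182.3]
 [463.5 320.  182.8]
 [463.6 315.3 183.1]
 [427.5 331.5 183.5]
 [426.5 331.7 183.9]
 [422.4 331.3 184.2]
 [468.6 331.5 184.4]]
```

View pics/w2.png

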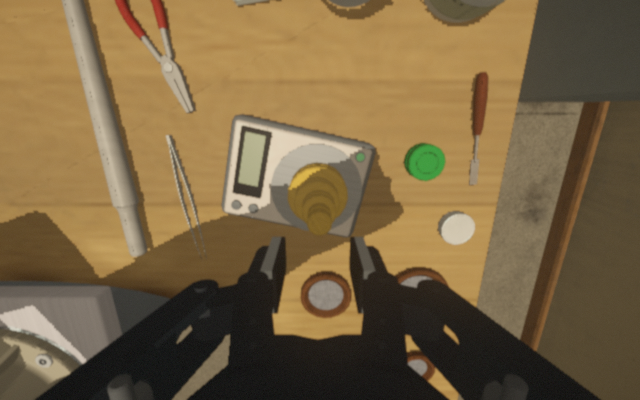

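Run:
```python
from h import *
T=[]
im=env.get_image("wrist");im2=env.get_image("scene");o=env.get_obs();print(o["eef_pos"])
p=im["pixels"];cv2.imwrite("pics/w2c.png",cv2.resize(p[140:280,250:400],None,fx=4,fy=4,interpolation=cv2.INTER_CUBIC))
row=[]
for z,r in [(133,9),(109,14),(89,20),(70,28)]:
        q,xs,ys=rect(im,444,320,z,32,3)
        cv2.circle(q,(96,96),int(r*3),(255,0,0),1);cv2.drawMarker(q,(96,96),(0,255,0),0,8);row.append(q)
cv2.imwrite("pics/s1.png",np.hstack(row))
W=np.load("W.npy")
for a,b in [(66,73),(86,92),(106,112),(129,136)]:
    m=(W[...,2]>a)&(W[...,2]<b)&(abs(W[...,0]-444)<35)&(abs(W[...,1]-320)<35);q=W[m];print(a,len(q),q.min(0).round(1),q.max(0).round(1),np.median(q,0).round(1))
```

```text
[444.18582205 321.26411112 189.34707119]
66 993 [418.7 297.   66.1] [473.2 349.2  73. ] [448.1 335.6  71.6]
86 629 [425.8 304.9  86.1] [464.3 340.8  92. ] [439.6 331.3  90.5]
106 409 [433.5 311.9 106.1] [460.4 333.9 112. ] [446.1 327.4 110.4]
129 491 [438.3 311.9 129.1] [455.3 329.7 136. ] [446.7 321.9 134.4]
```

View pics/s1.png

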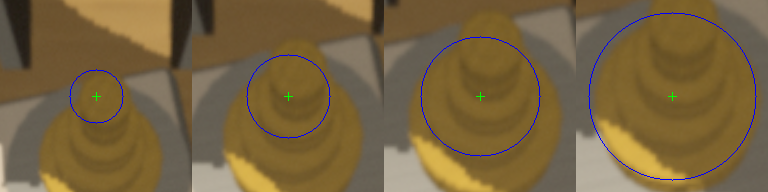

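View pics/w2c.png

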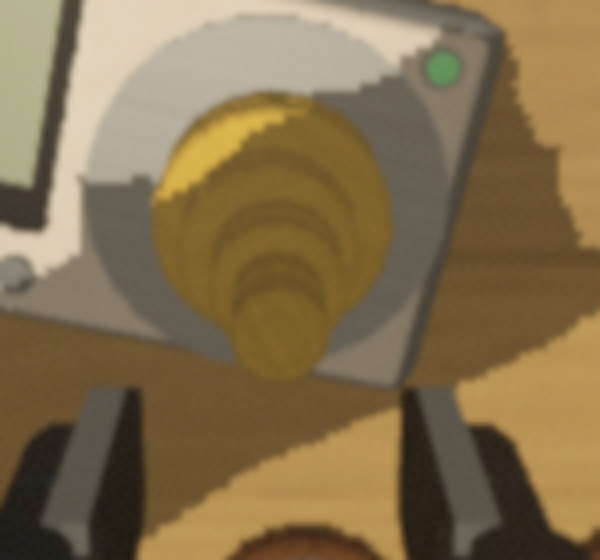

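```bash
python3 -m pendant '[[0,2,20,0,0,0,36],[0,2,38,0,0,0,36],[0,2,48,0,0,0,36],[0,2,52,0,0,0,36],[0,2,52,0,0,0,36]]' 30; python3 -m pendant '[[0,0,0,0,0,0,36],[0,0,0,0,0,0,36],[0,0,0,0,0,0,12],[0,0,0,0,0,0,12],[0,0,0,0,0,0,12]]'
python3 - <<'E'
from h import *
im=env.get_image("wrist");p=im["pixels"];cv2.imwrite("pics/w3.png",cv2.resize(p[140:380,200:440],None,fx=2.5,fy=2.5));o=env.get_obs();print(o["eef_pos"],o["finger_gap"]*85.4)
E
```

```text
clock: 6.5
eef_pos: [445.6, 321.3, 136.5]
eef_rot: [0.707, 0.707, -0.0, -0.0]
wrist_force: [0.4, -0.8, -0.0]
finger_gap: 0.421
clock: 7.0
eef_pos: [446.2, 321.6, 137.5]
eef_rot: [0.707, 0.707, 0.001, 0.0]
wrist_force: [-0.8, 0.1, 4.4]
finger_gap: 0.193
[446.16098644 321.60340624 137.43724567] 16.41794971652663
```

View pics/w3.png

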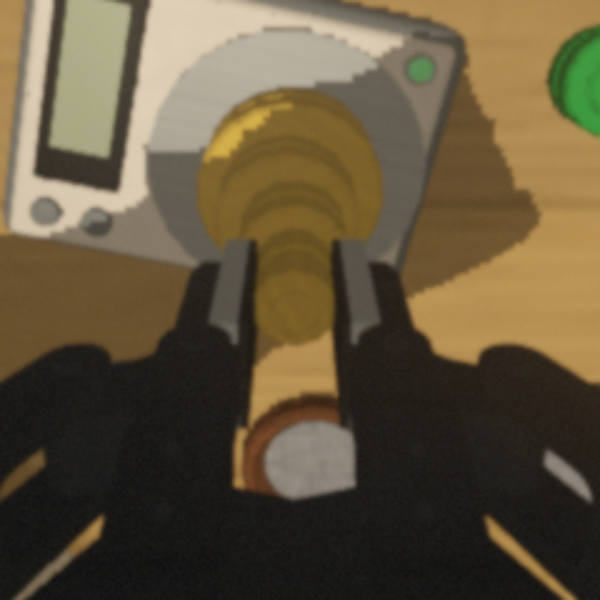

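```bash
python3 -m pendant '[[0,0,-2,0,0,0,12],[0,0,-8,0,0,0,12],[0,0,-20,0,0,0,12],[0,0,-40,0,0,0,12],[0,0,-50,0,0,0,12]]'
python3 - <<'E'
from h import *
im=env.get_image("wrist");p=im["pixels"];cv2.imwrite("pics/w4.png",cv2.resize(p[140:380,200:440],None,fx=2.5,fy=2.5));o=env.get_obs();print(o["eef_pos"],o["finger_gap"]*85.4)
im=env.get_image("scene");p=im["pixels"];cv2.imwrite("pics/sc4.png",cv2.resize(p[160:380,200:420],None,fx=2.7,fy=2.7))
E
```

```text
clock: 7.55
eef_pos: [446.6, 321.8, 188.9]
eef_rot: [0.707, 0.707, 0.001, 0.0]
wrist_force: [0.2, -0.5, 0.5]
finger_gap: 0.194
[447.21301065 322.13635855 190.1333894 ] 16.772731049435258
```

View pics/w4.png

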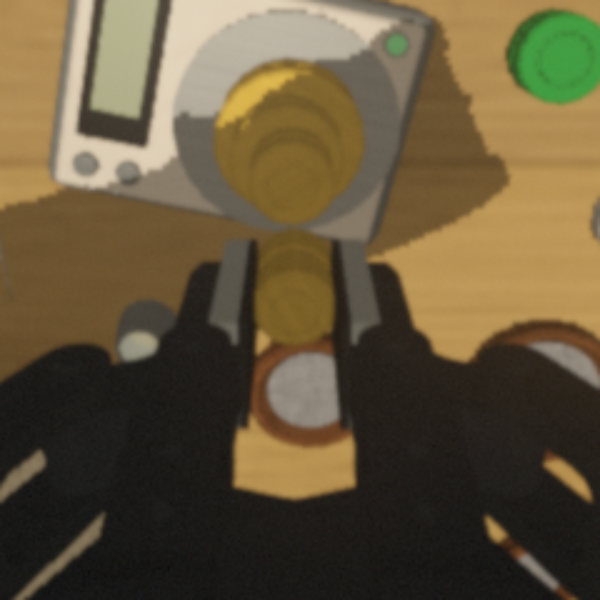

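View pics/sc4.png

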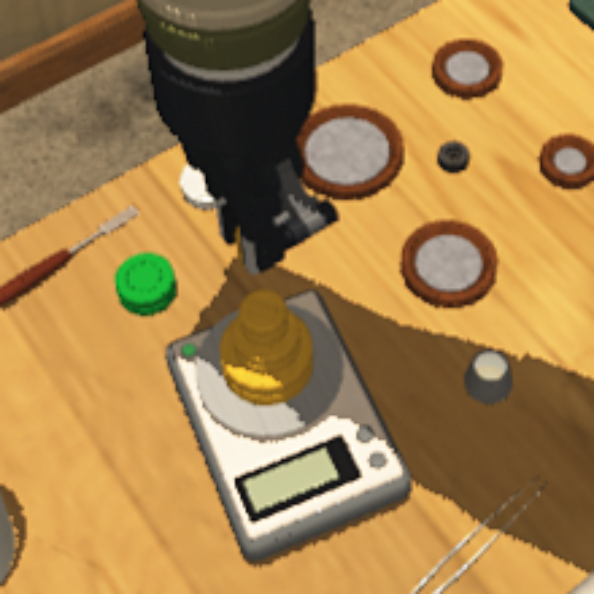

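```bash
python3 -m pendant '[[-40,4,0,0,0,0,12],[-85,9,0,0,0,0,12],[-130,13,10,0,0,0,12],[-175,18,30,0,0,0,12],[-220,22,50,0,0,0,12]]'; python3 -m pendant '[[-30,2,20,0,0,0,12],[-50,3,40,0,0,0,12],[-57,3,60,0,0,0,12],[-58,3,70,0,0,0,12],[-58,3,80,0,0,0,12]]'; python3 -m pendant '[[0,0,0,0,0,0,12],[0,0,0,0,0,0,12],[0,0,0,0,0,0,12],[0,0,0,0,0,0,12],[0,0,0,0,0,0,12]]'
python3 - <<'E'
from h import *
im=env.get_image("wrist");p=im["pixels"];cv2.imwrite("pics/w5.png",cv2.resize(p[140:380,200:440],None,fx=2.5,fy=2.5));o=env.get_obs();print(o["eef_pos"],o["finger_gap"]*85.4)
E
```

```text
clock: 8.15
eef_pos: [468.2, 99.8, 136.2]
eef_rot: [0.707, 0.708, 0.0, 0.0]
wrist_force: [1.2, -0.6, 0.5]
finger_gap: 0.188
clock: 8.65
eef_pos: [470.8, 43.4, 55.9]
eef_rot: [0.707, 0.707, -0.0, -0.0]
wrist_force: [-0.1, 0.2, 0.4]
finger_gap: 0.192
clock: 9.15
eef_pos: [471.6, 43.6, 57.3]
eef_rot: [0.707, 0.708, 0.0, 0.0]
wrist_force: [-0.8, 0.1, -0.6]
finger_gap: 0.195
[471.46791814  43.57755398  57.1944725 ] 16.46616961578503
```

View pics/w5.png

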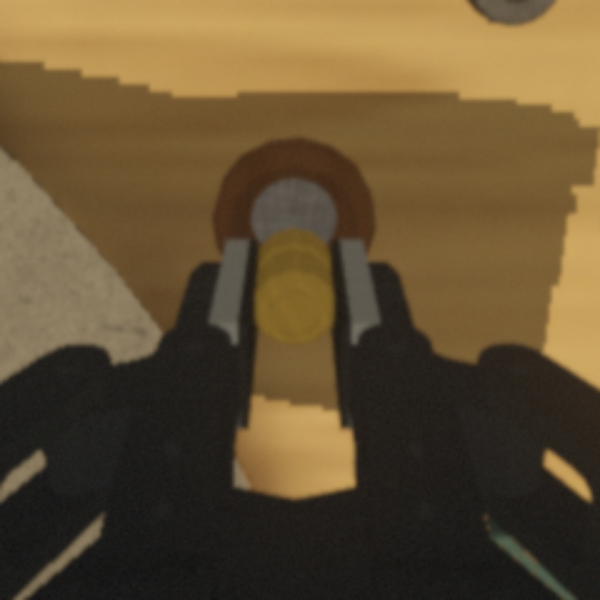

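```bash
python3 -m pendant '[[0,1,6,0,0,0,12],[0,1,12,0,0,0,12],[0,1,17,0,0,0,12],[0,1,20,0,0,0,12],[0,1,21,0,0,0,12]]';python3 -m pendant '[[0,0,0,0,0,0,12],[0,0,0,0,0,0,12],[0,0,0.5,0,0,0,12],[0,0,1,0,0,0,12],[0,0,1,0,0,0,12]]'
python3 - <<'E'
from h import *
im=env.get_image("wrist");p=im["pixels"];cv2.imwrite("pics/w6.png",cv2.resize(p[140:380,200:440],None,fx=2.5,fy=2.5));o=env.get_obs();print(o["eef_pos"],o["finger_gap"]*85.4,o["wrist_force"])
E
```

```text
clock: 9.7
eef_pos: [471.6, 43.4, 35.0]
eef_rot: [0.707, 0.707, -0.0, -0.0]
wrist_force: [-0.9, -0.1, -1.2]
finger_gap: 0.196
clock: 10.2
eef_pos: [472.2, 43.4, 34.8]
eef_rot: [0.707, 0.707, 0.0, 0.0]
wrist_force: [-1.3, 0.2, -0.7]
finger_gap: 0.192
[472.15249874  43.41722373  34.78674342] 16.69708648586764 [-0.66274583 -0.1351642  -0.29548084]
```

View pics/w6.png

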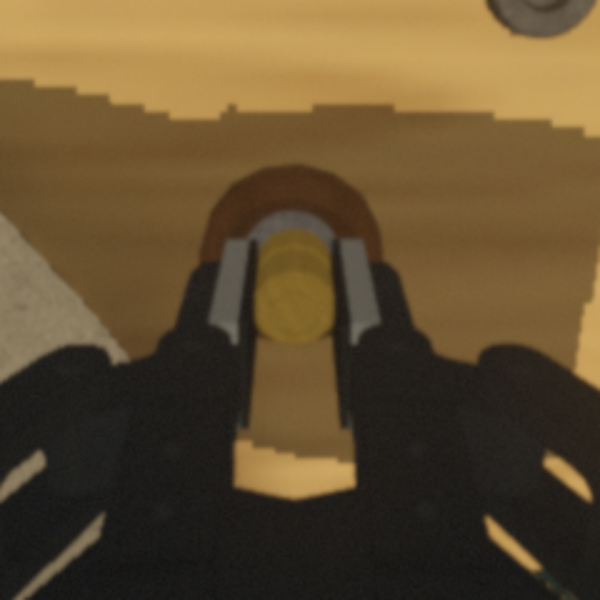

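No contact yet, so I creep down.

```bash
python3 -m pendant '[[0,0,0.5,0,0,0,12],[0,0,1,0,0,0,12],[0,0,1,0,0,0,12],[0,0,1,0,0,0,12],[0,0,1,0,0,0,12]]';python3 -m pendant '[[0,0,0.5,0,0,0,12],[0,0,1,0,0,0,12],[0,0,1,0,0,0,12],[0,0,1,0,0,0,12],[0,0,1,0,0,0,12]]'
```

```text
clock: 10.75
eef_pos: [472.2, 43.4, 34.4]
eef_rot: [0.707, 0.707, 0.0, 0.0]
wrist_force: [-1.4, -0.3, 6.4]
finger_gap: 0.196
clock: 11.25
eef_pos: [472.3, 43.4, 34.3]
eef_rot: [0.707, 0.707, 0.0, 0.0]
wrist_force: [-4.4, 0.6, 15.9]
finger_gap: 0.194
```

```bash
python3 -m pendant '[[0,0,-1,0,0,0,12],[0,0,-1.2,0,0,0,22],[0,0,-1.2,0,0,0,30],[0,0,-1.2,0,0,0,34],[0,0,-1.2,0,0,0,34]]';python3 -m pendant '[[0,0,-10,0,0,0,34],[0,0,-25,0,0,0,34],[0,0,-50,0,0,0,34],[0,0,-80,0,0,0,34],[0,0,-110,0,0,0,36]]'
python3 - <<'E'
from h import *
im=env.get_image("wrist");p=im["pixels"];cv2.imwrite("pics/w7.png",cv2.resize(p[140:380,200:440],None,fx=2.5,fy=2.5));o=env.get_obs();print(o["eef_pos"],o["finger_gap"]*85.4,o["wrist_force"])
E
```

```text
clock: 11.75
eef_pos: [472.1, 43.4, 33.7]
eef_rot: [0.707, 0.707, -0.0, -0.0]
wrist_force: [-0.2, 0.3, 0.2]
finger_gap: 0.398
clock: 12.25
eef_pos: [471.8, 43.5, 145.5]
eef_rot: [0.707, 0.707, -0.0, -0.0]
wrist_force: [0.7, 0.5, 0.3]
finger_gap: 0.419
[474.6664594   43.30066272 150.39691569] 36.05965763536922 [1.0927328  0.22710589 2.60328791]
```

View pics/w7.png

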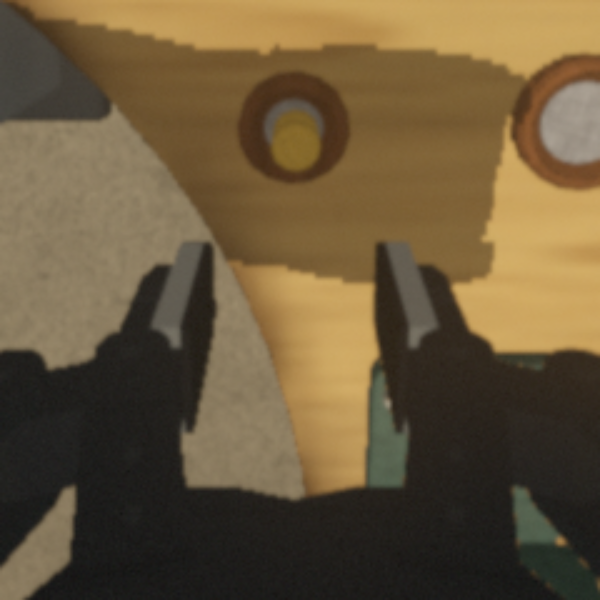

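```bash
python3 -m pendant '[[40,-4,-8,0,0,0,44],[88,-9,-8,0,0,0,44],[136,-13,-8,0,0,0,44],[184,-18,-8,0,0,0,44],[230,-22,-8,0,0,0,44]]'; python3 -m pendant '[[30,-3,0,0,0,0,44],[47,-4,0,0,0,0,44],[47,-4,0,0,0,0,44],[47,-4,0,0,0,0,44],[47,-4,0,0,0,0,44]]'
cat >> h.py <<'E'
def look(name):
    im=env.get_image("wrist");p=im["pixels"];cv2.imwrite(f"pics/{name}.png",cv2.resize(p[140:380,200:440],None,fx=2.5,fy=2.5));o=env.get_obs();print(o["eef_pos"].round(1),(o["finger_gap"]*85.4).round(1),o["wrist_force"].round(1),o["clock"].round(2))
    return im
def cloud(im):
    Z=im["range_z"];v,u=np.mgrid[:400,:640];K=im["mtx"]
    return (np.stack([(u-K[0,2])/K[0,0]*Z,(v-K[1,2])/K[1,1]*Z,Z],-1)-im["t"])@im["R"],Z
def ext(im,a,b,c=(446,321),h=35):
    W,Z=cloud(im);m=(W[...,2]>a)&(W[...,2]<b)&(abs(W[...,0]-c[0])<h)&(abs(W[...,1]-c[1])<h)&(Z>0);q=W[m];print(a,len(q),np.percentile(q,[1,99],0).round(1).tolist())
E
python3 - <<'E'
from h import *
im=look("w8");im=env.get_image("scene");felt_=0
ext(im,106,112);
row=[]
for z,r in [(109,14),(89,20),(70,28)]:
        q,xs,ys=rect(im,446,321,z,32,3)
        cv2.circle(q,(96,96),int(r*3),(255,0,0),1);row.append(q)
cv2.imwrite("pics/s2.png",np.hstack(row))
E
```

```text
clock: 12.8
eef_pos: [449.5, 275.4, 152.7]
eef_rot: [0.707, 0.707, 0.0, 0.0]
wrist_force: [0.8, -0.4, -0.8]
finger_gap: 0.517
clock: 13.3
eef_pos: [446.0, 319.1, 151.9]
eef_rot: [0.707, 0.707, -0.0, 0.0]
wrist_force: [0.4, 0.3, -0.3]
finger_gap: 0.511Traceback (most recent call last):
  File "<stdin>", line 2, in <module>
  File "h.py", line 36, in look
    im=env.get_image("wrist");p=im["pixels"];cv2.imwrite(f"pics/{name}.png",cv2.resize(p[140:380,200:440],None,fx=2.5,fy=2.5));o=env.get_obs();print(o["eef_pos"].round(1),(o["finger_gap"]*85.4).round(1),o["wrist_force"].round(1),o["clock"].round(2))
                                                                                                                                                                           ^^^^^^^^^^^^^^^^^^^^^^^^^^^^
AttributeError: 'float' object has no attribute 'round'
```

View pics/w8.png

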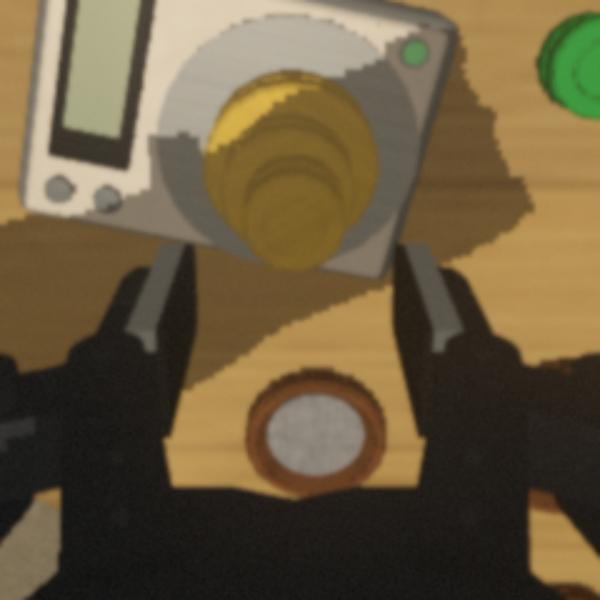

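```bash
sed -i 's/(o\["finger_gap"\]\*85.4).round(1)/round(float(o["finger_gap"])*85.4,1)/; s/o\["clock"\].round(2)/float(o["clock"])/' h.py
python3 - <<'E'
from h import *
im=look("w8");
ext(im,106,112);
row=[]
for z,r in [(109,14),(89,20),(70,28)]:
        q,xs,ys=rect(im,446,321,z,32,3)
        cv2.circle(q,(96,96),int(r*3),(255,0,0),1);row.append(q)
cv2.imwrite("pics/s2.png",np.hstack(row))
E
```

```text
[446.1 319.1 152. ] 43.8 [-0.7  0.7  0.5] 13.4
106 1323 [[434.2, 307.9, 106.5], [459.6, 333.9, 111.8]]
```

View pics/s2.png

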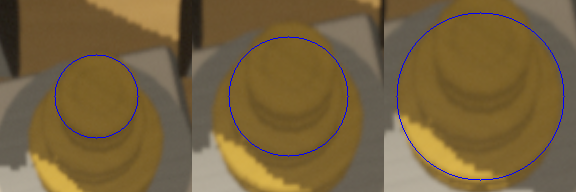

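```bash
python3 -m pendant '[[2,1,12,0,0,0,44],[2,1,26,0,0,0,44],[2,1,35,0,0,0,44],[2,1,38.5,0,0,0,44],[2,1,38.5,0,0,0,44]]'; python3 -m pendant '[[0,0,0,0,0,0,44],[0,0,0,0,0,0,22],[0,0,0,0,0,0,22],[0,0,0,0,0,0,22],[0,0,0,0,0,0,22]]';python3 -m pendant '[[0,0,0,0,0,0,22],[0,0,0,0,0,0,22],[0,0,-4,0,0,0,22],[0,0,-15,0,0,0,22],[0,0,-40,0,0,0,22]]'
python3 - <<'E'
from h import *
im=look("w9")
E
```

```text
clock: 13.9
eef_pos: [446.5, 321.9, 112.6]
eef_rot: [0.707, 0.707, -0.001, -0.0]
wrist_force: [-0.3, 0.4, -0.1]
finger_gap: 0.514
clock: 14.4
eef_pos: [447.3, 322.6, 114.1]
eef_rot: [0.707, 0.707, 0.001, 0.0]
wrist_force: [-0.5, -0.6, 3.5]
finger_gap: 0.312
clock: 14.9
eef_pos: [445.2, 321.5, 152.0]
eef_rot: [0.707, 0.707, -0.002, -0.001]
wrist_force: [0.4, -0.4, -0.2]
finger_gap: 0.309
[447.8 322.9 157.6] 26.6 [0.9 0.7 2. ] 14.95
```

View pics/w9.png

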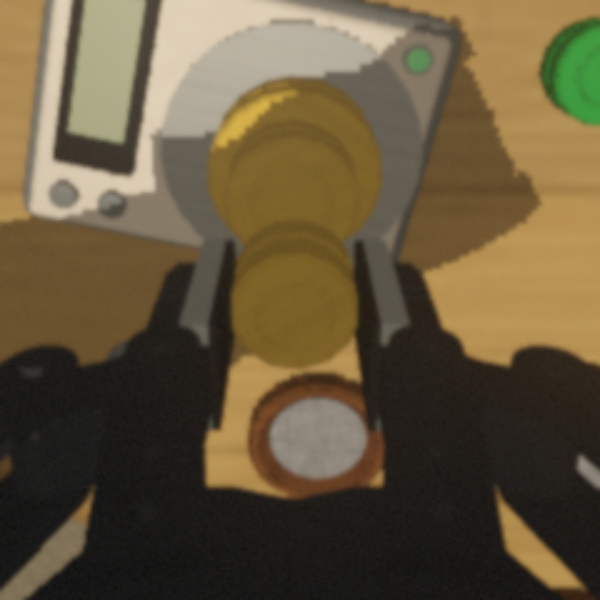

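```bash
python3 -m pendant '[[-38,20,0,0,0,0,22],[-76,40,0,0,0,0,22],[-114,60,0,0,0,0,22],[-152,80,5,0,0,0,22],[-190,98,20,0,0,0,22]]'; python3 -m pendant '[[-36,16,15,0,0,0,22],[-66,32,35,0,0,0,22],[-84,39,55,0,0,0,22],[-86,40,70,0,0,0,22],[-86,40,75,0,0,0,22]]'; python3 -m pendant '[[0,0,0,0,0,0,22],[0,0,0,0,0,0,22],[0,0,0,0,0,0,22],[0,0,0,0,0,0,22],[0,0,0,0,0,0,22]]'
python3 - <<'E'
from h import *
im=look("w10")
E
```

```text
clock: 15.45
eef_pos: [547.2, 131.1, 135.0]
eef_rot: [0.707, 0.708, 0.002, 0.001]
wrist_force: [2.2, 0.1, -1.0]
finger_gap: 0.313
clock: 15.95
eef_pos: [584.2, 45.5, 56.7]
eef_rot: [0.707, 0.707, -0.001, -0.001]
wrist_force: [-0.9, -0.4, -1.1]
finger_gap: 0.313
clock: 16.45
eef_pos: [585.4, 46.9, 59.2]
eef_rot: [0.707, 0.708, 0.0, 0.0]
wrist_force: [-0.4, -1.0, -0.9]
finger_gap: 0.31
[585.4  46.8  59. ] 26.4 [ 0.   0.1 -0.8] 16.5
```

View pics/w10.png

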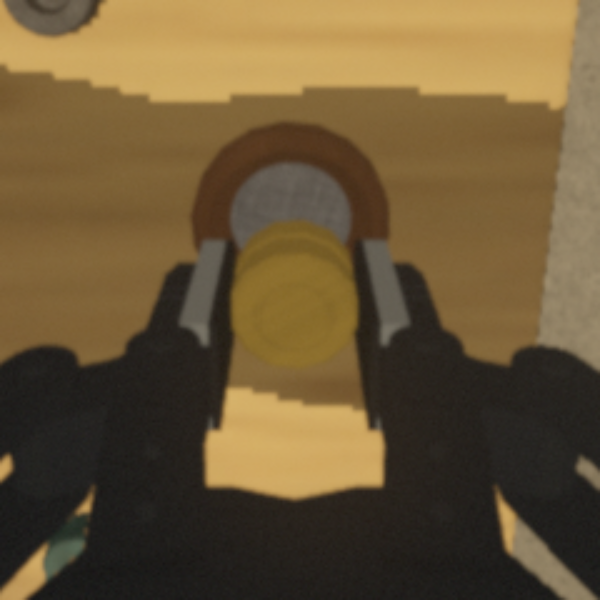

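```bash
python3 -m pendant '[[-0.5,0,8,0,0,0,22],[-0.5,0,16,0,0,0,22],[-0.5,0,22,0,0,0,22],[-0.5,0,26,0,0,0,22],[-0.5,0,27,0,0,0,22]]';python3 -m pendant '[[0,0,0,0,0,0,22],[0,0,0,0,0,0,22],[0,0,0,0,0,0,22],[0,0,0.5,0,0,0,22],[0,0,1,0,0,0,22]]';python3 -m pendant '[[0,0,0,0,0,0,22],[0,0,0,0,0,0,22],[0,0,0.5,0,0,0,22],[0,0,1,0,0,0,22],[0,0,1,0,0,0,22]]'
```

```text
clock: 17.0
eef_pos: [584.4, 46.0, 31.1]
eef_rot: [0.707, 0.707, -0.001, -0.001]
wrist_force: [-3.2, -0.6, 9.0]
finger_gap: 0.311
clock: 17.5
eef_pos: [585.3, 46.0, 31.1]
eef_rot: [0.707, 0.707, 0.0, 0.0]
wrist_force: [-2.5, 0.1, 8.4]
finger_gap: 0.311
clock: 18.0
eef_pos: [585.3, 46.0, 31.1]
eef_rot: [0.707, 0.707, 0.0, 0.001]
wrist_force: [-4.0, 0.1, 11.5]
finger_gap: 0.308
```

```bash
python3 -m pendant '[[0,0,-1,0,0,0,22],[0,0,-1,0,0,0,32],[0,0,-1,0,0,0,40],[0,0,-1,0,0,0,44],[0,0,-1,0,0,0,44]]';python3 -m pendant '[[0,0,-10,0,0,0,44],[0,0,-25,0,0,0,44],[0,0,-50,0,0,0,44],[0,0,-85,0,0,0,50],[0,0,-120,0,0,0,54]]'; python3 -m pendant '[[30,-25,0,0,0,0,56],[60,-50,0,0,0,0,56],[100,-75,0,0,0,0,56],[140,-100,0,0,0,0,56],[180,-120,0,0,0,0,56]]';python3 - <<'E'
from h import *
im=look("w11");cv2.imwrite("pics/w11f.png",im["pixels"])
E
```

```text
clock: 18.5
eef_pos: [585.1, 46.0, 30.1]
eef_rot: [0.707, 0.707, -0.0, -0.0]
wrist_force: [0.5, 0.5, 0.7]
finger_gap: 0.514
clock: 19.0
eef_pos: [584.8, 46.1, 152.0]
eef_rot: [0.707, 0.707, -0.0, -0.0]
wrist_force: [-0.1, -0.1, -0.7]
finger_gap: 0.633
clock: 19.5
eef_pos: [463.5, 227.1, 151.4]
eef_rot: [0.707, 0.707, 0.0, 0.0]
wrist_force: [0.2, -0.1, 0.2]
finger_gap: 0.657
[460.3 232.1 151.4] 55.7 [-3.6  3.1 -0.2] 19.55
```

View pics/w11f.png

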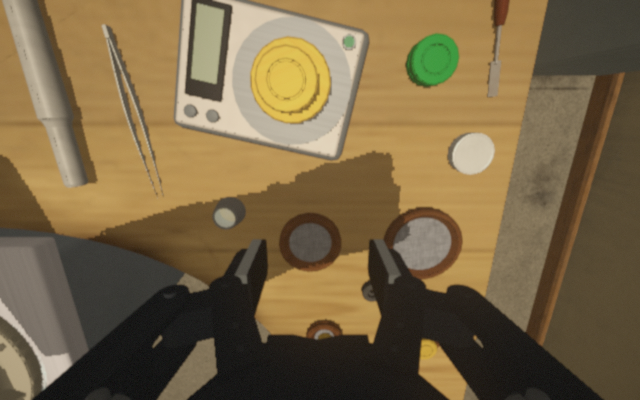

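```bash
python3 -m pendant '[[30,-6,5,0,0,0,56],[60,-12,12,0,0,0,56],[86,-18,18,0,0,0,56],[95,-19,20,0,0,0,56],[95,-19,20,0,0,0,56]]'; python3 -m pendant '[[0,0,0,0,0,0,56],[0,0,0,0,0,0,56],[0,0,0,0,0,0,56],[0,0,0,0,0,0,56],[0,0,0,0,0,0,56]]'
python3 - <<'E'
from h import *
im=look("w12");
ext(im,86,92);ext(im,66,73)
row=[]
for z,r in [(89,20),(70,28)]:
        q,xs,ys=rect(im,446,321,z,36,4)
        cv2.circle(q,(144,144),int(r*4),(255,0,0),1);row.append(q)
cv2.imwrite("pics/s3.png",np.hstack(row))
E
```

```text
clock: 20.05
eef_pos: [445.7, 321.6, 130.5]
eef_rot: [0.706, 0.708, -0.0, 0.0]
wrist_force: [0.0, 0.3, -0.3]
finger_gap: 0.66
clock: 20.55
eef_pos: [446.1, 320.4, 130.6]
eef_rot: [0.707, 0.707, 0.0, 0.0]
wrist_force: [-0.4, -0.6, -0.8]
finger_gap: 0.655
[446.  320.5 130.5] 56.3 [-0.4 -0.1  0.1] 20.6
86 2697 [[426.6, 303.2, 87.1], [463.4, 340.1, 91.9]]
66 1616 [[419.0, 306.1, 66.7], [472.2, 348.9, 72.9]]
```

View pics/s3.png

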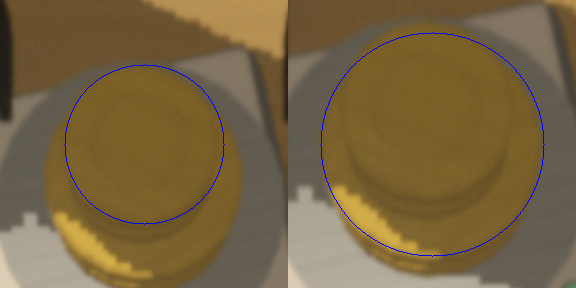

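View pics/w12.png

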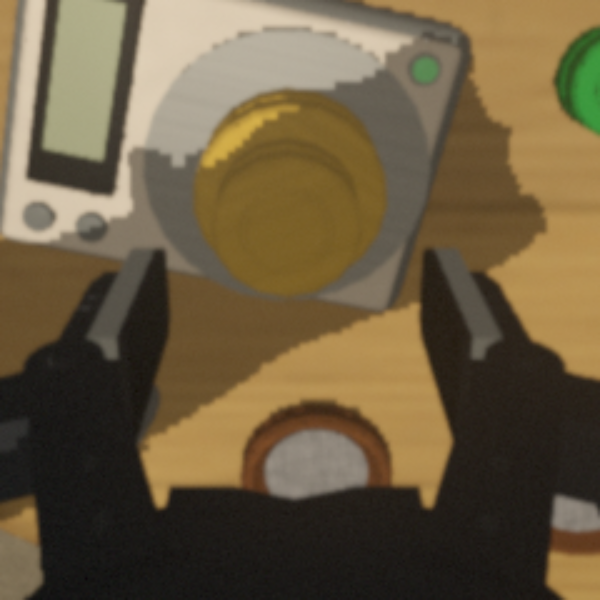

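```bash
python3 -m pendant '[[0.7,0,12,0,0,0,56],[0.7,0,26,0,0,0,56],[0.7,0,35,0,0,0,56],[0.7,0,38.5,0,0,0,56],[0.7,0,38.5,0,0,0,56]]' 45; python3 -m pendant '[[0,0,0,0,0,0,56],[0,0,0,0,0,0,34],[0,0,0,0,0,0,34],[0,0,0,0,0,0,34],[0,0,0,0,0,0,34]]';python3 -m pendant '[[0,0,0,0,0,0,34],[0,0,0,0,0,0,34],[0,0,-4,0,0,0,34],[0,0,-15,0,0,0,34],[0,0,-40,0,0,0,34]]'
python3 - <<'E'
from h import *
im=look("w13")
E
```

```text
clock: 21.1
eef_pos: [445.3, 321.4, 91.0]
eef_rot: [0.707, 0.707, -0.001, -0.0]
wrist_force: [-0.0, -1.2, -0.1]
finger_gap: 0.653
clock: 21.6
eef_pos: [446.2, 321.9, 92.8]
eef_rot: [0.707, 0.708, 0.001, 0.0]
wrist_force: [-2.0, -0.1, 5.6]
finger_gap: 0.447
clock: 22.1
eef_pos: [444.2, 320.6, 130.5]
eef_rot: [0.707, 0.707, -0.002, -0.001]
wrist_force: [-0.6, -0.5, -1.2]
finger_gap: 0.454
[446.9 322.1 136. ] 38.2 [1.6 0.7 1.9] 22.15
```

View pics/w13.png

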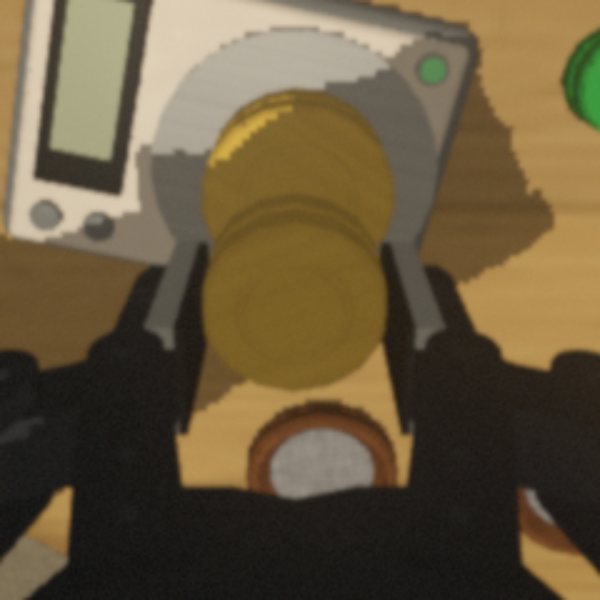

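```bash
python3 -m pendant '[[-36,3,-2,0,0,0,34],[-76,6,0,0,0,0,34],[-116,9,5,0,0,0,34],[-145,10,15,0,0,0,34],[-153,11,30,0,0,0,34]]'; python3 -m pendant '[[0,0,18,0,0,0,34],[0,0,32,0,0,0,34],[0,0,40,0,0,0,34],[0,0,42,0,0,0,34],[0,0,42,0,0,0,34]]'; python3 -m pendant '[[0,0,0,0,0,0,34],[0,0,0,0,0,0,34],[0,0,0,0,0,0,34],[0,0,0,0,0,0,34],[0,0,0,0,0,0,34]]'
python3 - <<'E'
from h import *
im=look("w14")
E
```

```text
clock: 22.65
eef_pos: [457.7, 166.1, 102.5]
eef_rot: [0.708, 0.706, 0.0, 0.001]
wrist_force: [0.3, 1.2, -2.0]
finger_gap: 0.448
clock: 23.15
eef_pos: [457.1, 168.7, 60.0]
eef_rot: [0.707, 0.708, -0.0, 0.0]
wrist_force: [-0.2, -0.4, -2.7]
finger_gap: 0.445
clock: 23.65
eef_pos: [457.1, 168.6, 60.1]
eef_rot: [0.707, 0.707, 0.0, 0.0]
wrist_force: [0.2, 0.4, -2.5]
finger_gap: 0.443
[457.1 168.6  60.1] 38.1 [ 0.   0.  -1.2] 23.7
```

View pics/w14.png

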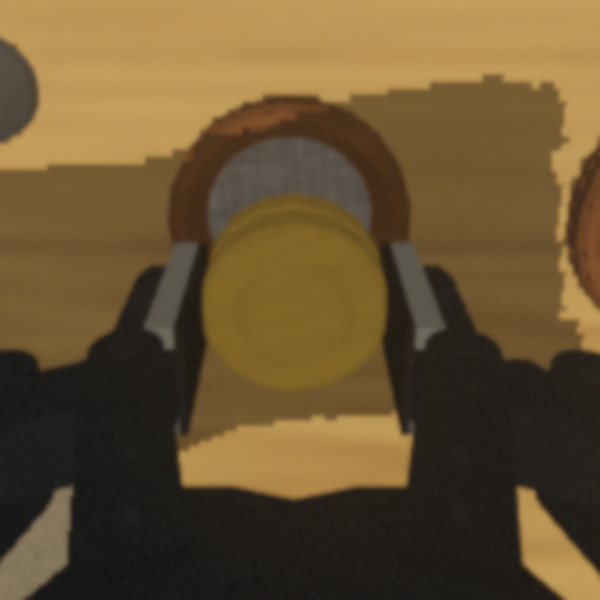

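```bash
python3 -m pendant '[[0,-0.7,8,0,0,0,34],[0,-0.7,17,0,0,0,34],[0,-0.7,25,0,0,0,34],[0,-0.7,29,0,0,0,34],[0,-0.7,30,0,0,0,34]]';python3 -m pendant '[[0,0,0,0,0,0,34],[0,0,0,0,0,0,34],[0,0,0.5,0,0,0,34],[0,0,1,0,0,0,34],[0,0,1,0,0,0,34]]';python3 -m pendant '[[0,0,0,0,0,0,34],[0,0,0,0,0,0,34],[0,0,0.5,0,0,0,34],[0,0,1,0,0,0,34],[0,0,1,0,0,0,34]]'
```

```text
clock: 24.2
eef_pos: [455.7, 168.5, 28.9]
eef_rot: [0.707, 0.707, -0.001, -0.0]
wrist_force: [0.2, 0.3, -2.4]
finger_gap: 0.447
clock: 24.7
eef_pos: [456.5, 168.6, 29.1]
eef_rot: [0.707, 0.707, 0.0, 0.0]
wrist_force: [0.4, 0.3, -0.4]
finger_gap: 0.45
clock: 25.2
eef_pos: [456.5, 168.6, 28.8]
eef_rot: [0.707, 0.707, 0.0, 0.0]
wrist_force: [-3.0, -0.3, 7.9]
finger_gap: 0.447
```

```bash
python3 -m pendant '[[0,0,-0.6,0,0,0,34],[0,0,-0.6,0,0,0,44],[0,0,-0.6,0,0,0,52],[0,0,-0.6,0,0,0,54],[0,0,-0.6,0,0,0,54]]';python3 -m pendant '[[0,0,-10,0,0,0,56],[0,0,-25,0,0,0,60],[0,0,-50,0,0,0,72],[0,0,-75,0,0,0,74],[0,0,-90,0,0,0,74]]'; python3 -m pendant '[[30,-2,0,0,0,0,74],[70,-5,0,0,0,0,74],[110,-8,0,0,0,0,74],[145,-10,0,0,0,0,74],[153,-11,0,0,0,0,74]]'; python3 -m pendant '[[0,0,0,0,0,0,74],[0,0,0,0,0,0,74],[0,0,0,0,0,0,74],[0,0,0,0,0,0,74],[0,0,0,0,0,0,74]]';python3 - <<'E'
from h import *
im=look("w15");cv2.imwrite("pics/w15f.png",im["pixels"])
ext(im,66,73)
q,xs,ys=rect(im,446,321,70,60,4)
cv2.circle(q,(240,240),112,(255,0,0),1);cv2.imwrite("pics/s4.png",q)
E
```

```text
clock: 25.7
eef_pos: [456.3, 168.6, 28.4]
eef_rot: [0.707, 0.707, -0.0, -0.0]
wrist_force: [-0.8, 0.0, -0.5]
finger_gap: 0.63
clock: 26.2
eef_pos: [457.2, 168.8, 121.1]
eef_rot: [0.707, 0.707, 0.001, 0.001]
wrist_force: [0.9, -0.5, -0.2]
finger_gap: 0.866
clock: 26.7
eef_pos: [445.1, 324.8, 119.3]
eef_rot: [0.705, 0.709, 0.001, -0.0]
wrist_force: [-0.2, -0.2, 0.1]
finger_gap: 0.868
clock: 27.2
eef_pos: [445.4, 320.7, 118.6]
eef_rot: [0.707, 0.707, -0.0, 0.0]
wrist_force: [0.5, 0.1, -0.4]
finger_gap: 0.865
[445.4 320.9 118.6] 74.3 [-0.3 -0.7  0.1] 27.25
66 4942 [[420.0, 296.4, 68.0], [471.3, 348.4, 72.9]]
```

View pics/w15f.png

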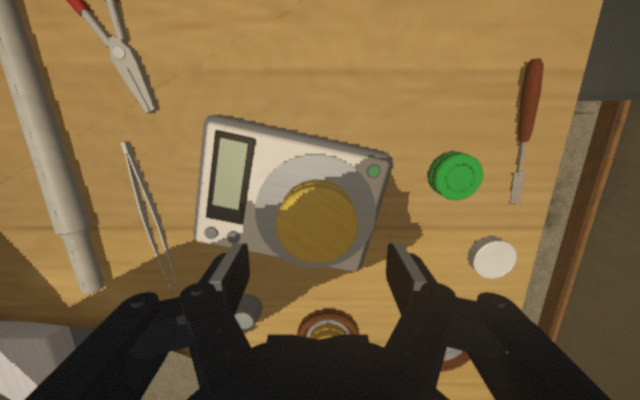

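View pics/s4.png

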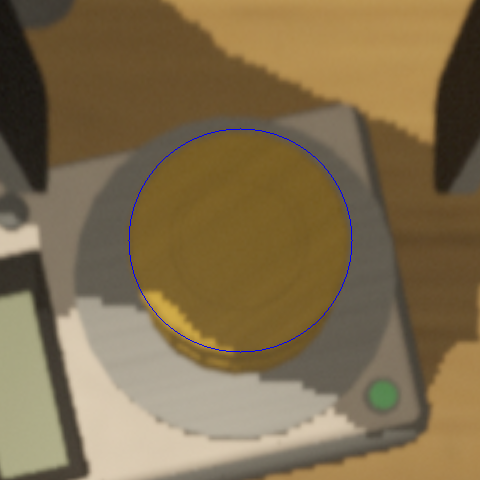

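```bash
python3 -m pendant '[[0,0.5,16,0,0,0,74],[0,0.5,34,0,0,0,74],[0,0.5,46,0,0,0,74],[0,0.5,51,0,0,0,74],[0,0.5,51,0,0,0,74]]' 60; python3 -m pendant '[[0,0,0,0,0,0,74],[0,0,0,0,0,0,50],[0,0,0,0,0,0,50],[0,0,0,0,0,0,50],[0,0,0,0,0,0,50]]';python3 -m pendant '[[0,0,0,0,0,0,50],[0,0,0,0,0,0,50],[0,0,-4,0,0,0,50],[0,0,-15,0,0,0,50],[0,0,-40,0,0,0,50]]'
python3 - <<'E'
from h import *
im=look("w16")
E
```

```text
clock: 27.75
eef_pos: [445.2, 321.2, 66.8]
eef_rot: [0.707, 0.707, -0.001, -0.0]
wrist_force: [-1.0, 0.6, -0.3]
finger_gap: 0.868
clock: 28.25
eef_pos: [445.9, 321.9, 68.7]
eef_rot: [0.707, 0.708, 0.001, 0.0]
wrist_force: [-0.9, -1.2, 4.4]
finger_gap: 0.636
clock: 28.75
eef_pos: [443.6, 320.5, 105.9]
eef_rot: [0.707, 0.707, -0.003, -0.001]
wrist_force: [0.2, -0.3, -4.7]
finger_gap: 0.63
[446.5 322.  111.4] 53.9 [ 1.2  1.2 -1.7] 28.8
```

View pics/w16.png

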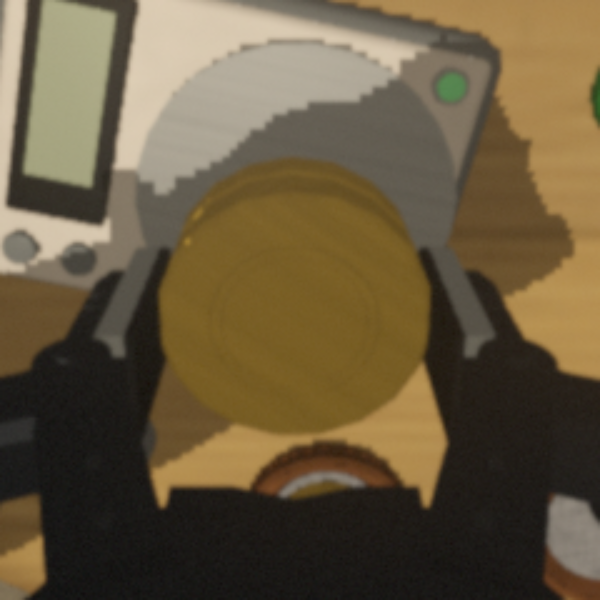

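```bash
python3 -m pendant '[[-30,24,-6,0,0,0,50],[-62,52,-6,0,0,0,50],[-94,80,-6,0,0,0,50],[-126,108,-6,0,0,0,50],[-150,127,0,0,0,0,50]]'; python3 -m pendant '[[-4,3,10,0,0,0,50],[-4,4,26,0,0,0,50],[-4,4,40,0,0,0,50],[-4,4,46,0,0,0,50],[-4,4,46,0,0,0,50]]'; python3 -m pendant '[[0,0,0,0,0,0,50],[0,0,0,0,0,0,50],[0,0,0,0,0,0,50],[0,0,0,0,0,0,50],[0,0,0,0,0,0,50]]'
python3 - <<'E'
from h import *
im=look("w17")
E
```

```text
clock: 29.3
eef_pos: [575.5, 169.7, 108.3]
eef_rot: [0.707, 0.707, 0.001, 0.001]
wrist_force: [1.3, -0.2, -4.8]
finger_gap: 0.627
clock: 29.8
eef_pos: [575.4, 167.9, 60.1]
eef_rot: [0.707, 0.708, -0.001, -0.001]
wrist_force: [-0.7, -0.0, -4.7]
finger_gap: 0.628
clock: 30.3
eef_pos: [577.0, 167.8, 61.9]
eef_rot: [0.707, 0.707, 0.0, 0.0]
wrist_force: [0.4, -0.3, -5.2]
finger_gap: 0.633
[576.9 167.7  61.8] 53.6 [-0.5 -0.2 -4.9] 30.35
```

View pics/w17.png

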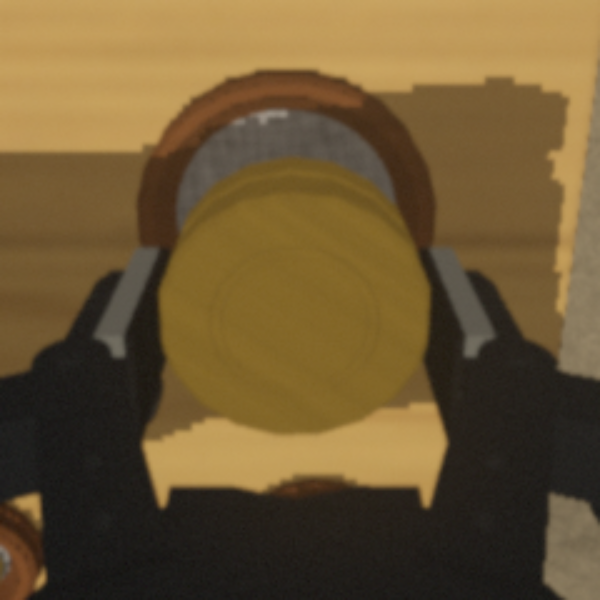

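```bash
python3 -m pendant '[[-0.8,-1.1,8,0,0,0,50],[-0.8,-1.1,17,0,0,0,50],[-0.8,-1.1,26,0,0,0,50],[-0.8,-1.1,30,0,0,0,50],[-0.8,-1.1,31,0,0,0,50]]';python3 -m pendant '[[0,0,0,0,0,0,50],[0,0,0,0,0,0,50],[0,0,0.5,0,0,0,50],[0,0,1,0,0,0,50],[0,0,1,0,0,0,50]]';python3 -m pendant '[[0,0,0,0,0,0,50],[0,0,0,0,0,0,50],[0,0,0.5,0,0,0,50],[0,0,1,0,0,0,50],[0,0,1,0,0,0,50]]'
```

```text
clock: 30.85
eef_pos: [574.8, 166.8, 29.2]
eef_rot: [0.707, 0.707, -0.001, -0.001]
wrist_force: [0.4, -0.2, -5.3]
finger_gap: 0.631
clock: 31.35
eef_pos: [575.8, 167.0, 29.7]
eef_rot: [0.707, 0.707, 0.0, 0.0]
wrist_force: [-0.4, 0.4, -6.0]
finger_gap: 0.628
clock: 31.85
eef_pos: [575.8, 166.9, 28.8]
eef_rot: [0.707, 0.707, 0.0, 0.0]
wrist_force: [-0.8, -0.5, -1.8]
finger_gap: 0.633
```

```bash
python3 -m pendant '[[0,0,0,0,0,0,50],[0,0,0,0,0,0,50],[0,0,0.5,0,0,0,50],[0,0,1,0,0,0,50],[0,0,1,0,0,0,50]]'; python3 -m pendant '[[0,0,0,0,0,0,50],[0,0,-0.4,0,0,0,50],[0,0,-0.6,0,0,0,58],[0,0,-0.6,0,0,0,68],[0,0,-0.6,0,0,0,70]]';python3 -m pendant '[[0,0,-10,0,0,0,70],[0,0,-25,0,0,0,72],[0,0,-60,0,0,0,80],[0,0,-100,0,0,0,85],[0,0,-145,0,0,0,85]]'; python3 -m pendant '[[-20,-20,-30,0,0,0,85],[-50,-40,-60,0,0,0,85],[-90,-55,-90,0,0,0,85],[-130,-60,-120,0,0,0,85],[-160,-60,-140,0,0,0,85]]'; python3 -m pendant '[[0,0,0,0,0,0,85],[0,0,0,0,0,0,85],[0,0,0,0,0,0,85],[0,0,0,0,0,0,85],[0,0,0,0,0,0,85]]'
python3 - <<'E'
from h import *
im=env.get_image("wrist");cv2.imwrite("pics/w18f.png",im["pixels"]);print(env.get_obs()["eef_pos"])
W,Z=cloud(im)
C={500:(576,166.5,30),200:(456.4,168,25),100:(586,45,26),50:(472.2,42.9,30)};r={500:28,200:20,100:14,50:9}
im2=env.get_image("scene");W2,_=cloud(im2)
row=[];row2=[]
for k,(x,y,h) in C.items():
    for w,n in((W,'wr'),(W2,'sc')):
        m=(np.hypot(w[...,0]-x,w[...,1]-y)<r[k]+3)&(abs(w[...,2]-h)<5);P=w[m]
        if len(P)>20:
            A=np.c_[P[:,:2]-P[:,:2].mean(0),np.ones(len(P))];s=np.linalg.lstsq(A,P[:,2],rcond=None)[0]
            print(n,k,len(P),P.mean(0).round(1),'tilt deg',np.degrees(s[:2]).round(1))
    for I,R in((im,row),(im2,row2)):
        q,_,_=rect(I,x,y,h,48,2)
        cv2.circle(q,(96,96),r[k]*2,(255,0,0),1);R.append(q)
cv2.imwrite("pics/s5.png",np.vstack([np.hstack(row),np.hstack(row2)]))
cv2.imwrite("pics/sc5.png",cv2.resize(im2["pixels"][160:360,240:460],None,fx=3.4,fy=2.9,interpolation=cv2.INTER_CUBIC))
E
```

```text
clock: 32.35
eef_pos: [575.8, 166.9, 28.8]
eef_rot: [0.707, 0.707, 0.0, 0.0]
wrist_force: [-4.2, -1.4, 6.7]
finger_gap: 0.626
clock: 32.85
eef_pos: [576.2, 167.0, 28.2]
eef_rot: [0.707, 0.707, 0.0, 0.0]
wrist_force: [0.2, -0.8, 0.3]
finger_gap: 0.822
clock: 33.35
eef_pos: [575.0, 166.8, 174.4]
eef_rot: [0.707, 0.707, -0.001, -0.0]
wrist_force: [1.1, -0.6, 0.6]
finger_gap: 0.991
clock: 33.85
eef_pos: [515.2, 5.4, 316.5]
eef_rot: [0.707, 0.707, 0.001, 0.002]
wrist_force: [0.9, -0.6, 0.2]
finger_gap: 0.998
clock: 34.35
eef_pos: [515.5, 7.9, 312.3]
eef_rot: [0.706, 0.708, -0.001, -0.001]
wrist_force: [0.1, 0.3, 0.1]
finger_gap: 0.992
[515.5706824    7.78752696 312.36630841]
wr 500 1614 [576.4 166.   31.6] tilt deg [0.6 0.4]
sc 500 548 [573.8 167.4  30.6] tilt deg [ 0.9 -0.8]
wr 200 805 [457.6 166.6  26.4] tilt deg [-0.1  0.9]
sc 200 343 [455.  168.6  25.6] tilt deg [ 1.  -1.2]
wr 100 293 [586.   43.6  27.6] tilt deg [ 1.5 -0.5]
sc 100 129 [583.6  44.8  26.2] tilt deg [ 3.2 -2.1]
wr 50 125 [473.7  42.1  31.4] tilt deg [-0.6 -2.6]
sc 50 66 [471.1  43.8  30.3] tilt deg [ 5.9 -5. ]
```

View pics/s5.png

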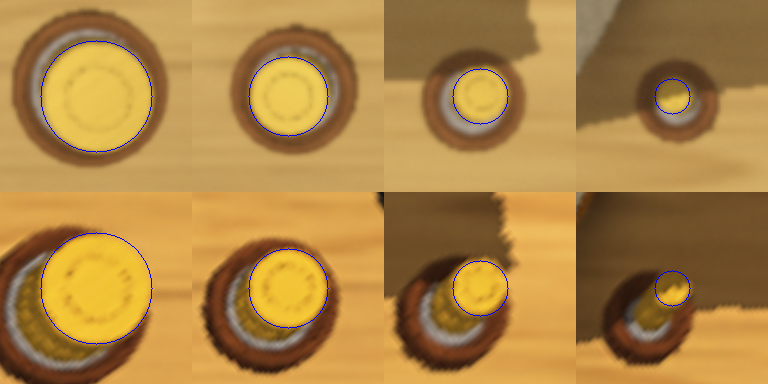

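View pics/w18f.png

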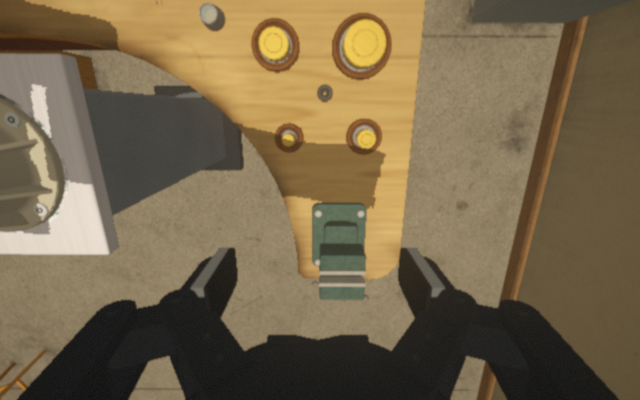

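View pics/sc5.png

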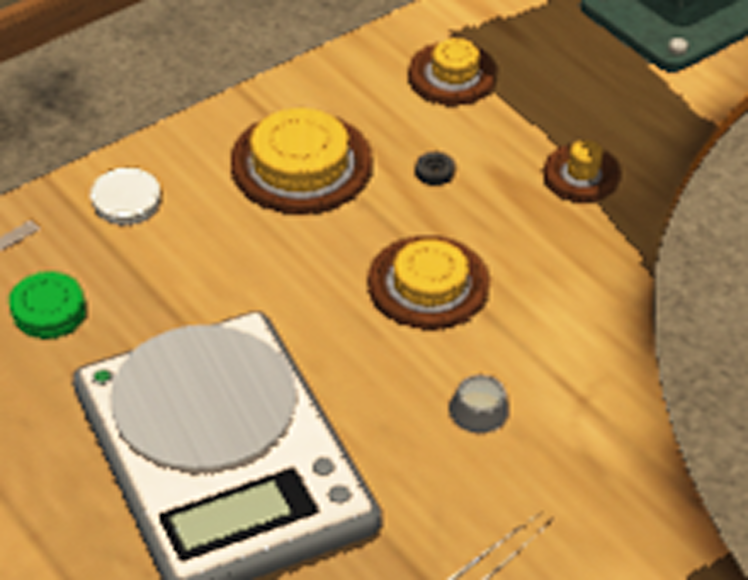

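All four weights sit centred and level in their own cups. The gripper is clear and open, so I'm handing in.

Run:
```python
from h import *
print(env.hand_in())
```

```text
the job is handed in; nothing more can be done
None
```

All four brass weights are in the cups made for their sizes, and I handed the job in at about 34.5 s. I unstacked them from the top, 50, 100, 200 and then 500 g. Each was lowered gently until the wrist force showed contact (about 16 N at most), then released.

**Last checks:** the wrist and scene pictures show each weight inside its own recess, all four cups standing on the bench, the pan empty and the gripper clear.
- **Seating:** the tops measured 0.2–1.6 mm above the height expected on the recess floor, which is about the calibration error.
- **Level:** the wrist view gave tilts under about 1.5° for the three larger weights and about 2.7° for the 50 g.
- **Disagreement:** the scene camera gave larger tilts, about 4° for the 100 g and 8° for the 50 g. Those came from only 129 and 66 noisy depth points, and both weights look upright in the pictures.

I did not measure force on the balance directly. The wrist never read more than about 6 N while picking up from the pan.

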